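# Make up the ward tote stack

### The arm

A 7-joint arm with a two-finger parallel gripper is mounted at the origin on the work surface. World frame = base frame: x ahead of the robot, y to its left, z up, the work surface at z = 0. Lengths are in m, angles in rad, forces in N, time in s.
With the tool pointing down it reaches from about 0.4 to 0.85 m from the base axis. Payload 6.9 kg.
Tool frame: the origin (TCP) lies on the centre line of the jaws, within the pads' length; the fingertips stand 25 mm ahead of it and the grasp point (between the pads) lies 6 mm ahead of it; z points along the fingers, y is the line along which they close (so a half turn about z gives the same grasp; the last joint's range is limited). The gripper opens to 85 mm and grips with 20 to 120 N. Pads are 22 mm wide; open, the fingers measure 114 mm over their backs; the gripper's body (76 mm by 85 mm) begins 54 mm behind the grasp point. The pads swing forward as they close: fully open they stand 13 mm farther back than shut.
Start: joints at [-1.03, 0.507, -0.238, 1.5, 0.126, 1.149, -0.155], TCP at [0.263, 0.567, 0.235] pointing down, gripper open.
Joint ranges: [-3.08, 3.08], [-0.24, 2.05], [-1.43, 1.35], [0, 2.5], [-1.52, 4.66], [0.17, 1.96], [-2.89, 2.89]. Speed limits (rad/s): [2.39, 2.39, 3.14, 3.14, 3.14, 3.14, 3.14].

### API

Orientations are given as a unit quaternion [x, y, z, w].
In Python, from station import robot gives the robot as it stands. Calls block until the motion is done:
- robot.move_ptp(position, orientation): joint-space move of the TCP to a pose.
- robot.line_to(position, ori=None, max_speed=0.15, guard=None): straight line of the TCP; ori=None keeps the orientation; max_speed is the mean speed in m/s. With guard (N) it stops when the force on the tool has changed by that much, and returns True; else False.
- robot.move_joints(angles): joint-space move.
- robot.set_gripper(opening, f_grip=None): opening from 0.0 (shut) to 1.0 (fully open); f_grip is the grip in N (None keeps the last); returns when the fingers have stopped.
- robot.pause(seconds).
- robot.ik(position, orientation): joint angles nearest the present ones, or None.
- robot.get_state(): the state.
- robot.snapshot(name): name is "scene" or "top" or "wrist"; returns a dict with "frame" (400x640x3 uint8, red, green, blue), "fx", "fy", "cx", "cy" (pixels), "camera_from_world" (4x4, takes a point from world to camera coordinates); the wrist camera has in their place "mount" (4x4, takes a point from camera to tool coordinates, whose origin is the TCP and whose axes are the flange's). Camera axes: x right, y down, z forward; pixel columns grow to the right and rows downward; lengths in m; the calibration is good to about 2 mm. A picture is of the moment at which its call begins: read the wrist's pose just before it. There is no depth.
A pose or a line that the arm cannot do raises robot.PlanningError and nothing moves.
- robot.job_done(): hands the job in; it is judged then, once.
The state is a dict: "clock": time; "joint_pos": joint angles; "joint_velocities": joint speeds; "tau": joint torques, N m; "position": TCP position; "tcp_rot": TCP orientation; "contact_force": force on the tool from outside, world axes, zero at the start; "wrist_torque": the same for the moment, N m; "grip_width": opening from 0.0 (shut) to 1.0 (fully open); "finger_force": force on a finger pad.
Only numpy, scipy, OpenCV 4.12 (cv2) and the standard library are available. Lean on these libraries where they do the work, as an engineer would, in place of code of your own. Each camera call takes 0.05 s, during which the arm holds its last target. There are 200 camera calls.

### The job

Tip all the desiccant canisters from the handled measuring cup into the tote that stands on the metal tray, then stack all the other totes squarely on that one in a single column on the tray, each turned end for end to the tote beneath it so that it stands on the ledges inside the rim instead of nesting down into it. Finish with the empty cup standing upright on its round mat again. Leave the stapler and the tape dispenser alone.

Things in the scene. Friction and masses are not known exactly. Their poses are not given: they have to be found in the camera images.
- tray: shallow aluminium tray, fixed to the counter, 236 (x) x 126 (y), floor 5 thick, lip up to 14 high; origin at the centre of its underside
- tote_base: the tote on the tray that gets the canisters. All totes are alike: open, grey, 176 long (x) x 66 wide (y) x 58 high, 0.18 kg, floor 3 thick; origin at the centre of the underside, z up, +x to the end whose rim has a notch 36 wide, 20 deep (the -x end is plain). From 26 to 58 up, its sides are a vertical band, 3 thick; below, the body tapers from 168 x 58 to 165 x 55
- tote_b: a tote to stack (None if absent), any facing. With its notched end OPPOSITE to that of the tote beneath it stands on that one's ledges: underside 50 above the lower underside, foot 8 deep inside the rim with about 2.5 play each way. With notched ends the SAME way it nests, only 32 higher. Grip the band across its 66 width
- tote_c: a tote to stack (None if absent), any facing. In every tote four ledge columns stand inside the long walls at x = +50 and x = -22, 16 wide in x, 9 out from the wall, tops 51 above the underside (7 below the rim); the outside of the body has recesses 22 wide at the same places, which let the columns in when nesting
- tote_d: a tote to stack (None if absent), any facing; same shape and frame as the others. Two or three of tote_b, tote_c and tote_d are present
- jug: white measuring cup with a D handle, 0.12 kg, holding the canisters; origin at the centre of its underside, z up; flared round cup, 61 diameter at the base, 88 at the rim, 54 high, wall 3, floor 4. The handle is on its -x side: an upright bar 10 (x) x 12 (y) x 42 high, outer face 78 from the cup's axis, joined to the cup by bars at z 43 to 51 and z 9 to 17
- jug_handle (a point): centre of the upright bar of the cup's handle, at (-73, 0, 30) in the cup's frame; the bar is 12 thick along y
- jug_mouth (a point): centre of the cup's mouth, at (0, 0, 54) in the cup's frame; rim radius 44 outside, 41 inside
- mat: round black rubber mat, fixed, 110 diameter, 3 thick, on which the cup stands at the start; origin at the centre of its underside
- can0: white desiccant canister, a round-ended rod 17 diameter x 26 long, 10 g, in the cup at the start; four or five are there (None if absent); origin at its centre, x along its axis
- can1: white desiccant canister, a round-ended rod 17 diameter x 26 long, 10 g, in the cup at the start; four or five are there (None if absent); origin at its centre, x along its axis
- can2: white desiccant canister, a round-ended rod 17 diameter x 26 long, 10 g, in the cup at the start; four or five are there (None if absent); origin at its centre, x along its axis
- can3: white desiccant canister, a round-ended rod 17 diameter x 26 long, 10 g, in the cup at the start; four or five are there (None if absent); origin at its centre, x along its axis
- can4: white desiccant canister, a round-ended rod 17 diameter x 26 long, 10 g, in the cup at the start; four or five are there (None if absent); origin at its centre, x along its axis
- stapler: black desk stapler, 150 (x) x 36 (y) x 58 high: not part of the job, leave alone
- tape: black tape dispenser, 135 (x) x 56 (y) x 82 high: not part of the job, leave alone
There are look-alikes about, which are no part of the job. What is shaped like the tote_b but pink is not meant. Leave any purple look-alike of the jug alone.

How it is judged:
By the outcome, as a careful person would: the job done as asked, in the order asked, and still so for the second after the job is handed in, with the robot touching nothing.
Of tote_b, tote_c, tote_d only 2 to 3 are there at a start; the rules pass over those that are not, and their reading is None.
Of can3, can4 only 1 to 2 are there at a start; the rules pass over those that are not, and their reading is None.
At some moment in a run one of jug may be knocked a few centimetres aside while the robot is not near it.
Once in a run the grip may slacken for a moment while it holds something.
It also fails if it takes over 210 s, if anything falls off the work surface, if the arm or the gripper's body presses on something with over 40 N, if the wrist force passes 120 N, or if a joint passes its speed limit or range.

## Working session

There is one attempt and no reset: what is moved stays moved. The work goes in short steps, each a Python script; the robot and the scene stay as the last script left them, time stands still between calls to the robot, and variables do not carry over. Pictures are saved under pics/ and viewed, at most 14 in all, crops included, and the job is handed in when it is done.

```bash
ls; mkdir -p pics; python3 - <<'E'
from station import robot
import cv2,numpy as np
for n in ("scene","top"):
    s=robot.snapshot(n); cv2.imwrite(f"pics/{n}0.png",cv2.resize(s["frame"][:,:,::-1],(800,500),interpolation=cv2.INTER_CUBIC))
    print(n,s["fx"],s["fy"],s["cx"],s["cy"],np.round(s["camera_from_world"],3).tolist())
st=robot.get_state();print(st)
E
```

```text
pics
scene 391.7781912933307 391.7781912933307 318.2415779739367 199.07390578742093 [[0.809, 0.588, 0.001, -0.337], [0.466, -0.639, -0.612, -0.175], [-0.359, 0.495, -0.791, 1.43], [0.0, 0.0, 0.0, 1.0]]
top 368.3282474626442 368.3282474626442 317.90982258626826 199.80648835480238 [[-0.013, -1.0, -0.011, 0.003], [-0.997, 0.013, -0.072, 0.452], [0.072, 0.01, -0.997, 1.16], [0.0, 0.0, 0.0, 1.0]]
{'clock': 0.1, 'joint_pos': array([-1.0304862 ,  0.50823868, -0.23753824,  1.50105726,  0.12570719,
        1.14891944, -0.15477432]), 'joint_velocities': array([ 0.00082524, -0.00131465, -0.0001435 , -0.00260304, -0.00013382,
        0.00027568,  0.00042944]), 'tau': array([-4.49023792e-03, -6.21830320e+01, -2.19419830e+00, -2.50204879e+01,
        1.25765428e-02,  7.91623257e-03,  6.65646439e-06]), 'position': array([0.26314531, 0.56639341, 0.2347178 ]), 'tcp_rot': array([ 2.15672489e-01,  9.76465417e-01, -8.01249010e-04, -1.56820038e-04]), 'contact_force': array([-0.07430843,  0.95846931, -0.30676228]), 'wrist_torque': array([ 0.01060092,  0.02342654, -0.00506075]), 'finger_force': 0.0, 'grip_width': 0.9985792876124033}
```

View pics/top0.png

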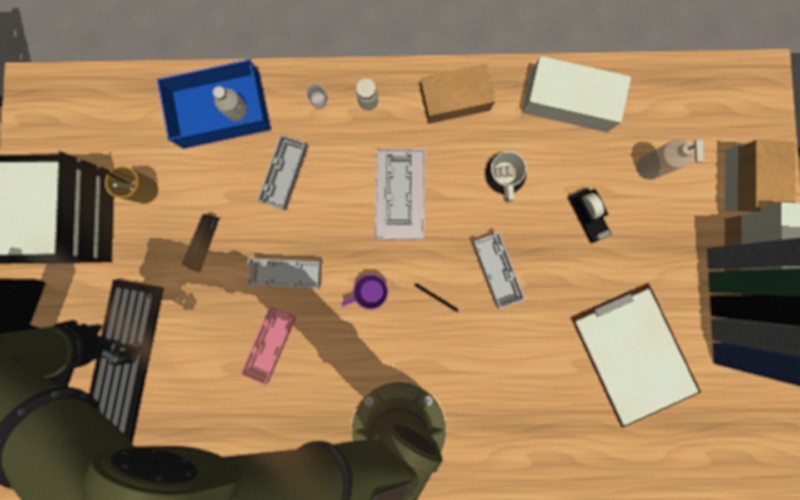

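View pics/scene0.png

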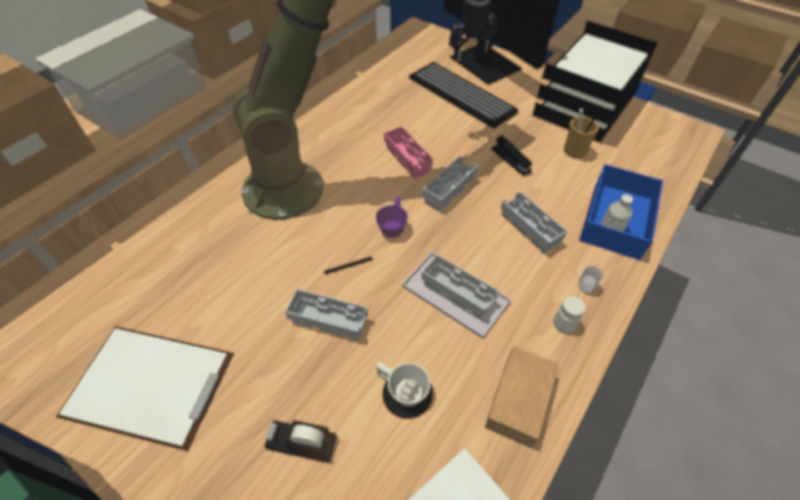

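The top view (800 px wide) shows the tray with the base tote at (399,187), and the grey totes at (284,172), (285,272) and (497,268). The white cup is at (507,172) with its handle towards the robot. The pink tote and purple cup are the look-alikes. I'll enlarge it.

```bash
cat > h.py <<'E'
from station import robot
import cv2,numpy as np
from scipy.spatial.transform import Rotation as R
def pix(s,u,v,z,M=None):
    "world point at height z on the ray of pixel (u,v)"
    M=np.array(s["camera_from_world"]) if M is None else M
    d=M[:3,:3].T@[(u-s["cx"])/s["fx"],(v-s["cy"])/s["fy"],1]
    c=-M[:3,:3].T@M[:3,3]
    return c+d*(z-c[2])/d[2]
def proj(s,p,M=None):
    M=np.array(s["camera_from_world"]) if M is None else M
    q=M[:3,:3]@p+M[:3,3]; return np.array([s["fx"]*q[0]/q[2]+s["cx"],s["fy"]*q[1]/q[2]+s["cy"]])
def crop(f,u0,v0,w,h,k,name):
    cv2.imwrite(f"pics/{name}.png",cv2.resize(f[v0:v0+h,u0:u0+w,::-1],None,fx=k,fy=k,interpolation=cv2.INTER_CUBIC))
def wristM(st,s):
    "camera_from_world of the wrist camera"
    T=np.eye(4);T[:3,:3]=R.from_quat(st["tcp_rot"]).as_matrix();T[:3,3]=st["position"]
    return np.linalg.inv(T@np.array(s["mount"]))
E
python3 - <<'E'
from h import *
s=robot.snapshot("top"); crop(s["frame"],195,100,240,160,3.33,"topcrop")
print(s["frame"].shape)
w=robot.snapshot("wrist");print(np.round(w["mount"],3),w["fx"],w["cx"],w["cy"])
for n,(u,v) in dict(base=(399,187),b=(284,172),c=(285,272),d=(497,268),jug=(507,172)).items(): print(n,pix(s,u*.8,v*.8,.05).round(3))
E
```

```text
(400, 640, 3)
[[ 0.    -0.957 -0.289  0.074]
 [ 1.     0.     0.     0.001]
 [ 0.    -0.289  0.957 -0.139]
 [ 0.     0.     0.     1.   ]] 296.9699207496299 319.0824856716548 197.27681560738952
base [ 0.607 -0.009  0.05 ]
b [0.65 0.28 0.05]
c [0.398 0.276 0.05 ]
d [ 0.401 -0.249  0.05 ]
jug [ 0.641 -0.28   0.05 ]
```

View pics/topcrop.png

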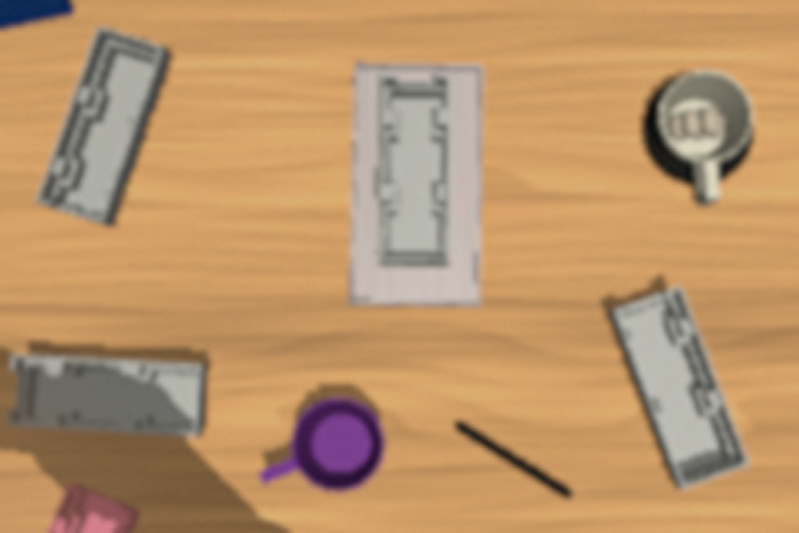

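The enlarged top view shows the base tote's notch towards +x, since its ledges sit at rows ~120 and ~190 of a 78..265 outline. Tote b's notch is towards -x and d's towards +x; c is in shadow and unclear. Next is a wrist-camera survey, rectified into world-aligned tiles at 1 mm/px.

```bash
cat >> h.py <<'E'
def qdown(al): return np.array([np.cos(al/2),np.sin(al/2),0,0])   # tool x at heading al, tool z down
def reach(p,als,mod=None):
    "reachable (joints, quat) nearest the present joints among headings"
    j0=robot.get_state()["joint_pos"];best=None
    for a in als:
        j=robot.ik(list(p),list(qdown(a)))
        if j is not None:
            c=np.abs(np.array(j)-j0).max()
            if best is None or c<best[0]: best=(c,a,np.array(j))
    return best
def ortho(s,M,x,y,z,w=.266,h=.3,k=1000):
    "orthophoto in plane z, row up=+x, left=+y, k px per m, centred at x,y"
    c=np.array([[x+h/2,y+w/2],[x+h/2,y-w/2],[x-h/2,y-w/2],[x-h/2,y+w/2]])
    src=np.float32([proj(s,np.array([*p,z]),M) for p in c])
    W,H=int(w*k),int(h*k)
    A=cv2.getPerspectiveTransform(src,np.float32([[0,0],[W,0],[W,H],[0,H]]))
    return cv2.warpPerspective(s["frame"],A,(W,H),flags=cv2.INTER_CUBIC)
def look(x,y,z,zt=.27,name=None):
    best=None
    for al in np.radians(np.arange(-180,180,20)):
        b=reach([x-.074*np.cos(al),y-.074*np.sin(al),zt],[al])
        if b and (best is None or b[0]<best[0]): best=b
    robot.move_joints(list(best[2])); robot.pause(.3)
    st=robot.get_state(); s=robot.snapshot("wrist")
    return ortho(s,wristM(st,s),x,y,z),s,wristM(st,s)
def toterect(o,x,y,w=.266,h=.3):
    hsv=cv2.cvtColor(o,cv2.COLOR_RGB2HSV)
    m=((hsv[...,1]<60)).astype(np.uint8)
    m=cv2.morphologyEx(m,cv2.MORPH_OPEN,np.ones((9,9)))
    m=cv2.morphologyEx(m,cv2.MORPH_CLOSE,np.ones((15,15)))
    cs,_=cv2.findContours(m,cv2.RETR_EXTERNAL,cv2.CHAIN_APPROX_NONE)
    c=max(cs,key=cv2.contourArea); b=cv2.boxPoints(cv2.minAreaRect(c))
    e=b[1]-b[0],b[2]-b[1]; L=e[0] if np.hypot(*e[0])>np.hypot(*e[1]) else e[1]
    cen=b.mean(0); yaw=np.arctan2(-L[0],-L[1])  # world x=-row,y=-col
    return x+h/2-(cen[1]+.5)/1000, y+w/2-(cen[0]+.5)/1000, np.degrees(yaw)%180, np.hypot(*e[0]),np.hypot(*e[1])
E
python3 - <<'E'
from h import *
T=[]
for n,x,y,z in (("c",.398,.276,.058),("b",.65,.28,.058),("base",.607,-.009,.063),("jug",.641,-.28,.057),("d",.401,-.249,.058)):
    o,s,M=look(x,y,z); T.append(o); np.savez(f"s_{n}.npz",o=o,M=M,f=s["frame"])
    print(n,np.round(toterect(o,x,y),4),robot.get_state()["clock"])
T.append(T[0]*0)
m=np.vstack([np.hstack(T[:3]),np.hstack(T[3:])]); cv2.imwrite("pics/m1.png",m[:,:,::-1])
E
```

```text
c [  0.376    0.3005   0.     216.     255.    ] 2.0167
b [  0.6507   0.2864 161.1468 175.9518  66.9139] 3.1917
base [6.255e-01 1.300e-02 0.000e+00 2.620e+02 2.210e+02] 4.5667
jug [  0.7495  -0.302   90.     221.      82.    ] 5.8083
d [ 5.295e-01 -2.490e-01  9.000e+01  2.650e+02  4.200e+01] 7.125
```

View pics/m1.png

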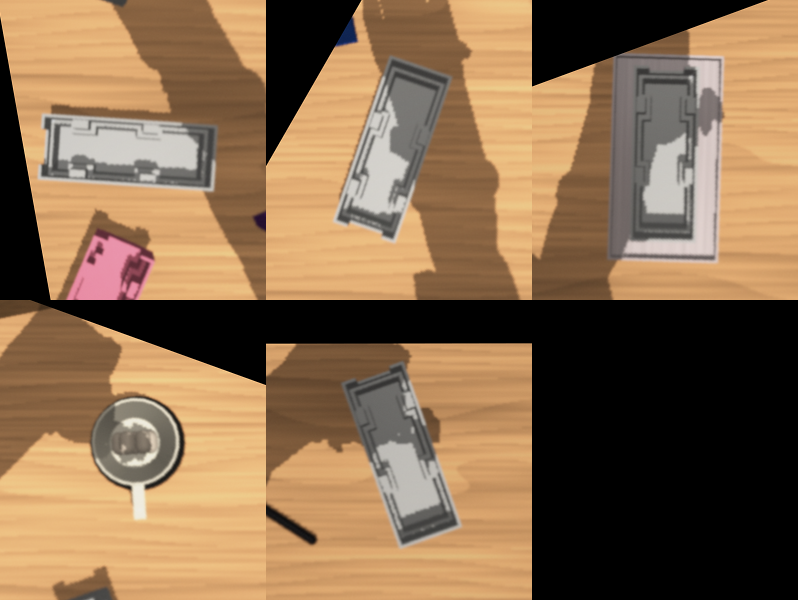

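All five tiles are clear. Tote c's notch is towards +y (left end), b's towards -x (bottom), and those of d and base towards +x. The cup is centred near tile pixel (136,442), with its handle end at (140,518). I'll fix the segmentation and zoom in on the base, the cup and the mat.

```bash
python3 - <<'E'
from h import *
s=robot.snapshot("wrist")
def sv(n): d=np.load(f"s_{n}.npz"); s["frame"]=d["f"]; return d["o"],d["M"]
for n,x,y in (("c",.398,.276),("b",.65,.28),("d",.401,-.249)):
    o,M=sv(n); hsv=cv2.cvtColor(o,cv2.COLOR_RGB2HSV)
    m=((hsv[...,1]<60)&(o.max(2)>45)).astype(np.uint8); m=cv2.morphologyEx(m,cv2.MORPH_OPEN,np.ones((5,5)))
    m=cv2.morphologyEx(m,cv2.MORPH_CLOSE,np.ones((15,15)))
    cs,_=cv2.findContours(m,cv2.RETR_EXTERNAL,cv2.CHAIN_APPROX_NONE)
    c=[c for c in cs if cv2.pointPolygonTest(c,(133,150),False)>=0][0]
    r=cv2.minAreaRect(c);b=cv2.boxPoints(r);print(n,np.round(r,2) if 0 else r,"centre",round(x+.15-r[0][1]/1000,4),round(y+.133-r[0][0]/1000,4))
    print([(round(x+.15-p[1]/1000,4),round(y+.133-p[0]/1000,4)) for p in b])
_,M=sv("base");a=ortho(s,M,.607,-.009,.063,.133,.2,3000)
_,M=sv("jug");j=ortho(s,M,.63,-.28,.057,.133,.2,3000)
cv2.imwrite("pics/z1.png",np.hstack([a,j])[:,:,::-1])
E
```

```text
c ((127.54244995117188, 151.74862670898438), (176.6114959716797, 66.69434356689453), 3.8785247802734375) centre 0.3963 0.2815
[(np.float32(0.369), np.float32(0.3718)), (np.float32(0.4355), np.float32(0.3673)), (np.float32(0.4235), np.float32(0.1911)), (np.float32(0.357), np.float32(0.1956))]
b ((126.0599365234375, 148.78875732421875), (66.91384887695312, 175.95181274414062), 18.853158950805664) centre 0.6512 0.2869
[(np.float32(0.5788), np.float32(0.347)), (np.float32(0.7453), np.float32(0.2902)), (np.float32(0.7237), np.float32(0.2268)), (np.float32(0.5571), np.float32(0.2837))]
d ((135.41659545898438, 154.32949829101562), (175.9264678955078, 66.49817657470703), 70.51387023925781) centre 0.3967 -0.2514
[(np.float32(0.4685), np.float32(-0.1907)), (np.float32(0.4907), np.float32(-0.2534)), (np.float32(0.3248), np.float32(-0.3121)), (np.float32(0.3027), np.float32(-0.2494))]
```

View pics/z1.png

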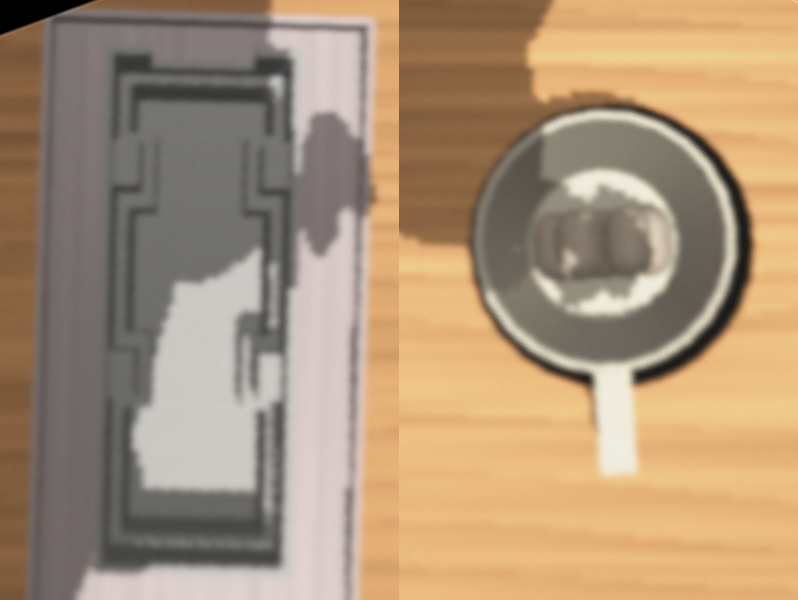

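The zoomed view gives a base centre of about (0.604, -0.008) with yaw about -1.6°, from its corners (112,50), (294,53), (97,565) and (282,567). The cup centre is about (0.650, -0.282) with yaw about 3.1°, from its rim centre (605,241) and handle end (618,473). Next I search for tilted grasps of the handle that also allow a pour along the tote's length.

```bash
cat >> h.py <<'E'
def cup_tool(pos,psi,phi,a,sg,hz=.034,al=0.):
    "TCP pose for the cup's origin at pos, yaw psi, rolled phi about its x; tool pitched a; al = extra yaw after"
    C=R.from_euler("z",psi)*R.from_euler("x",phi)
    z=np.array([np.sin(a),0,-np.cos(a)]);y=np.array([0,sg,0.]);x=np.cross(y,z)
    T=C*R.from_matrix(np.c_[x,y,z])
    g=np.array([-.073,0,hz])
    return np.array(pos)+C.apply(g-.006*z),T.as_quat()
def pour_pos(psi,phi,lip):
    "cup origin so that the lowest rim point is at lip"
    C=R.from_euler("z",psi)*R.from_euler("x",phi)
    t=np.linspace(0,2*np.pi,361);P=C.apply(np.c_[.044*np.cos(t),.044*np.sin(t),.054+0*t])
    return np.array(lip)-P[P[:,2].argmin()]
E
python3 - <<'E'
from h import *
D=np.radians
ref=(.6497,-.2823,.003)
for a in (30,45,55):
  for sg in (1,-1):
    ok=[robot.ik(*map(list,cup_tool((ref[0],ref[1],ref[2]+dz),D(3.1),0,D(a),sg))) is not None for dz in (0,.15)]
    res=[]
    for psi,sf in ((90,-1),(60,-1),(120,-1),(-90,1),(-60,1),(-120,1),(45,-1),(-45,1),(0,1),(0,-1)):
      for ph in (90,105,115,125):
        p=pour_pos(D(psi),D(sf*ph),(.63,-.008,.10))
        j=robot.ik(*map(list,cup_tool(p,D(psi),D(sf*ph),D(a),sg)))
        if j is not None: res.append((psi,sf*ph))
    print(a,sg,ok,res)
E
```

```text
30 1 [True, True] [(90, -90), (90, -105), (90, -115), (90, -125), (60, -125), (120, -90), (120, -105), (120, -115), (120, -125), (-90, 90), (-90, 105), (-90, 115), (-90, 125), (-60, 125), (-120, 90), (-120, 105), (-120, 115), (-120, 125), (45, -125), (-45, 125), (0, 90), (0, 105), (0, 115), (0, 125), (0, -90), (0, -105), (0, -115), (0, -125)]
30 -1 [True, True] [(90, -90), (90, -105), (90, -115), (90, -125), (60, -125), (120, -90), (120, -105), (120, -115), (120, -125), (-90, 90), (-90, 105), (-90, 115), (-90, 125), (-60, 125), (-120, 90), (-120, 105), (-120, 115), (-120, 125), (45, -125), (-45, 125), (0, 90), (0, 105), (0, 115), (0, 125), (0, -90), (0, -105), (0, -115), (0, -125)]
45 1 [True, True] [(90, -90), (90, -105), (90, -115), (90, -125), (60, -115), (60, -125), (120, -90), (120, -105), (120, -115), (120, -125), (-90, 90), (-90, 105), (-90, 115), (-90, 125), (-60, 115), (-60, 125), (-120, 90), (-120, 105), (-120, 115), (-120, 125), (0, 90), (0, 105), (0, -90), (0, -105), (0, -115), (0, -125)]
45 -1 [True, True] [(90, -90), (90, -105), (90, -115), (90, -125), (60, -115), (60, 
[... 273 characters left out ...]
, -90), (90, -105), (90, -115), (90, -125), (60, -90), (60, -105), (60, -115), (60, -125), (120, -90), (120, -105), (120, -115), (120, -125), (-90, 90), (-90, 105), (-90, 115), (-90, 125), (-60, 90), (-60, 105), (-60, 115), (-60, 125), (-120, 90), (-120, 105), (-120, 115), (-120, 125), (0, 105), (0, 115), (0, 125), (0, -115), (0, -125)]
55 -1 [True, True] [(90, -90), (90, -105), (90, -115), (90, -125), (60, -90), (60, -105), (60, -115), (60, -125), (120, -90), (120, -105), (120, -115), (120, -125), (-90, 90), (-90, 105), (-90, 115), (-90, 125), (-60, 90), (-60, 105), (-60, 115), (-60, 125), (-120, 90), (-120, 105), (-120, 115), (-120, 125), (0, 105), (0, 115), (0, 125), (0, -115), (0, -125)]
```

```bash
cat >> h.py <<'E'
def cupfit(o,x,y,w=.266,h=.3):
    hsv=cv2.cvtColor(o,cv2.COLOR_RGB2HSV)
    m=((hsv[...,1]<70)&(o.max(2)>50)).astype(np.uint8); m=cv2.morphologyEx(m,cv2.MORPH_CLOSE,np.ones((25,25)));full=m
    m=cv2.morphologyEx(m,cv2.MORPH_OPEN,cv2.getStructuringElement(2,(31,31)))
    cs,_=cv2.findContours(m,cv2.RETR_EXTERNAL,cv2.CHAIN_APPROX_NONE)
    c=min(cs,key=lambda c:abs(cv2.contourArea(c)-6100)); (u,v),r=cv2.minEnclosingCircle(c)
    yy,xx=np.nonzero(full);d=np.hypot(xx-u,yy-v);k=(d>52)&(d<80)
    hu,hv=(xx[k].mean()-u,yy[k].mean()-v) if k.any() else (0,0)
    return round(x+h/2-v/1000,4),round(y+w/2-u/1000,4),round(r,1),round(float(np.degrees(np.arctan2(hu,hv))),1)  # x,y,r,yaw
E
python3 - <<'E'
from h import *
d=np.load("s_jug.npz"); print(cupfit(d["o"],.641,-.28))
o,s,M=look(.65,-.28,.057); f=cupfit(o,.65,-.28); print(f)
D=np.radians; x,y,_,_=f
if abs(x-.6497)<.006 and abs(y+.2823)<.006: x,y=.6497,-.2823
else: raise SystemExit("cup moved?")
p,q=cup_tool((x,y,.003),D(3.1),0,D(45),-1)
zt=R.from_quat(q).apply([0,0,1])
robot.set_gripper(1.0,90)
robot.move_ptp(list(p-.12*zt),list(q))
print(robot.line_to(list(p),max_speed=.1,guard=8)); st=robot.get_state();print(st["position"]-p,st["joint_pos"].round(2))
robot.set_gripper(0.0,90); st=robot.get_state();print(st["grip_width"],st["finger_force"],st["clock"])
robot.line_to(list(p+[0,0,.15]),max_speed=.1); robot.pause(.2)
st=robot.get_state();print(st["grip_width"],st["finger_force"],st["contact_force"])
t=robot.snapshot("top");cv2.imwrite("pics/t2.png",t["frame"][:,:,::-1])
t2=robot.snapshot("scene");cv2.imwrite("pics/s2.png",np.hstack([cv2.resize(t["frame"][100:260,280:440],(400,400)),cv2.resize(t2["frame"][180:380,220:420],(400,400))])[:,:,::-1])
E
```

```text
(0.6487, -0.2827, 45.7, 2.9)
(0.6483, -0.282, 46.3, 3.6)
False
[-0.00033823 -0.00025534  0.00029966] [ 1.24  0.9  -0.86  2.26  2.96  0.4   2.61]
0.09858470122890846 88.24922871775925 13.9417Traceback (most recent call last):
  File "<stdin>", line 13, in <module>
station.PlanningError: the arm cannot follow that straight line within its joint ranges
```

```bash
python3 - <<'E'
from h import *
D=np.radians
p,q=cup_tool((.6497,-.2823,.003),D(3.1),0,D(45),-1)
for d in ([0,0,.1],[0,0,.07],[0,0,.05],[0,0,.03],[-.05,0,.1],[-.05,.05,.1]):
    j=robot.ik(list(p+d),list(q)); print(d,None if j is None else np.round(j,2))
for sg in (1,-1):
  for psi in (3,30,60,90,120):
    pp,qq=cup_tool((.62,-.02,.16),D(psi),0,D(45),sg); j=robot.ik(list(pp),list(qq)); print(sg,psi,None if j is None else np.round(j,2))
for ph in (-30,-60,-90,-105,-115):
    pp=pour_pos(D(90),D(ph),(.63,-.008,.11)); j=robot.ik(*map(list,cup_tool(pp,D(90),D(ph),D(45),-1))); print(ph,None if j is None else np.round(j,2))
E
```

```text
[0, 0, 0.1] [ 1.13  0.59 -0.64  2.21  3.89  0.24  1.53]
[0, 0, 0.07] [ 1.28  0.74 -0.91  2.23  2.91  0.24  2.57]
[0, 0, 0.05] [ 1.27  0.79 -0.9   2.24  2.93  0.29  2.59]
[0, 0, 0.03] [ 1.25  0.83 -0.88  2.25  2.94  0.34  2.6 ]
[-0.05, 0, 0.1] [ 1.43  0.68 -1.01  2.29  2.94  0.19  2.56]
[-0.05, 0.05, 0.1] [ 1.34  0.64 -1.01  2.38  2.89  0.3   2.51]
1 3 [ 0.91  0.45 -1.22  2.48  2.23  0.58 -0.58]
1 30 [ 1.3   0.7  -1.38  2.28  1.47  0.18  0.91]
1 60 [ 1.28  0.94 -1.4   1.88  0.31  0.68  2.58]
1 90 [ 0.04  0.95  0.95  1.42 -1.14  1.89 -2.03]
1 120 [ 0.22  1.    0.36  0.92 -0.71  1.95 -2.12]
-1 3 [ 0.79  0.37 -1.    2.48  2.43  0.48  2.36]
-1 30 [ 1.3   0.7  -1.38  2.28  1.47  0.18 -2.23]
-1 60 [ 1.24  0.84 -1.23  1.88  0.03  0.65 -0.29]
-1 90 [ 1.02  1.03 -1.23  1.41  0.16  1.26 -0.02]
-1 120 [ 0.7   1.17 -1.23  0.91  0.31  1.84  0.29]
-30 [-0.04  1.15  1.15  1.71  4.66  1.93  1.72]
-60 [0.16 1.01 0.75 1.96 4.55 1.79 2.37]
-90 [ 1.38  1.58 -1.37  2.04 -0.85  0.21  2.53]
-105 [ 1.41  1.74 -1.38  2.01 -0.8   0.33  2.78]
-115 [ 0.68  1.24 -0.04  1.97  4.66  1.84 -2.75]
```

The cup is gripped, but this wrist configuration is near its limits. I'll identify the arm's kinematics from `ik` pairs so that I can plan continuous joint paths.

```bash
cat > kin.py <<'E'
import numpy as np, os
from scipy.spatial.transform import Rotation as R
from scipy.optimize import least_squares
LO=np.array([-3.08,-.24,-1.43,0,-1.52,.17,-2.89])+.03;HI=np.array([3.08,2.05,1.35,2.5,4.66,1.96,2.89])-.03
def fk(P,q):
    "P: 7 x (axis rotvec-ish 3, offset 3) + tool(6)"
    Q=np.zeros(3);A=R.identity()
    for i in range(7):
        w=P[6*i:6*i+3];Q=Q+A.apply(P[6*i+3:6*i+6]);A=A*R.from_rotvec(w/np.linalg.norm(w)*q[i])
    return Q+A.apply(P[42:45]),A*R.from_rotvec(P[45:48])
def err(P,q,p,Rt):
    x,A=fk(P,q);return np.r_[x-p,.3*(Rt.inv()*A).as_rotvec()]
if os.path.exists("P.npy"): P=np.load("P.npy")
def ik(p,quat,seed):
    Rt=R.from_quat(quat)
    r=least_squares(lambda q:err(P,q,p,Rt),np.clip(seed,LO+1e-3,HI-1e-3),bounds=(LO,HI),max_nfev=60,xtol=1e-9,ftol=1e-12,gtol=1e-12)
    return r.x if np.abs(r.fun).max()<3e-4 else None
E
cat > fit.py <<'E'
from h import *; import kin,itertools
from scipy.optimize import least_squares
rng=np.random.default_rng(0);D=[]
while len(D)<60:
    r=rng.uniform(.4,.75);t=rng.uniform(-1.2,1.2);p=np.array([r*np.cos(t),r*np.sin(t),rng.uniform(.1,.4)])
    Rq=R.from_quat(qdown(rng.uniform(-3,3)))*R.from_rotvec(rng.normal(0,.5,3))
    j=robot.ik(list(p),list(Rq.as_quat()))
    if j is not None: D.append((np.array(j),p,Rq))
st=robot.get_state();print(kin.__name__,len(D))
best=None
for sg in itertools.product((1,-1),repeat=5):
    s1=-1;x=[]
    ax=[[0,0,s1],[0,1,0],[0,0,sg[0]],[0,sg[3],0],[0,0,sg[1]],[0,sg[4],0],[0,0,sg[2]]]
    off=[[0,0,.15],[0,0,.15],[0,0,.2],[0,0,.2],[0,0,.2],[0,0,.15],[0,0,.05]]
    P0=np.r_[np.ravel([a+o for a,o in zip(ax,off)]),0,0,.15,0,0,0]
    f=lambda P,D=D:np.concatenate([kin.err(P,*d) for d in D])
    r=least_squares(lambda P:f(P,D[:20]),P0,max_nfev=15)
    if best is None or r.cost<best.cost: best=r;print(sg,r.cost)
    if best.cost<1e-3: break
r=least_squares(f,best.x,max_nfev=200);np.save("P.npy",r.x);print(r.cost,np.abs(r.fun).max())
x,A=kin.fk(r.x,st["joint_pos"]);print(x-st["position"])
E
time python3 fit.py
```

```text
kin 60
(1, 1, 1, 1, 1) 2.63487651498399
(1, 1, 1, -1, 1) 2.276316251173485
(1, 1, -1, 1, 1) 1.8446163163537823
(1, 1, -1, 1, -1) 1.0987952479713055
(-1, 1, 1, -1, 1) 0.8430961870163488
(-1, 1, -1, -1, 1) 0.024966557145676915
(-1, -1, -1, 1, 1) 1.2368887812736944e-19
4.390157776800872e-19 2.047228706003601e-10
[2.24676611e-10 2.79666290e-11 1.43470451e-10]
real	0m37.791s
user	2m11.344s
sys	0m0.068s
```

The kinematics fit is exact. Now I'll search grasp and pour combinations for continuous joint paths, walking back from the pour.

```bash
cat > plan.py <<'E'
from h import *; import kin,itertools,pickle,sys
from multiprocessing import Pool
D=np.radians; REF=np.array([.6497,-.2823,.003]);TB=np.array([.604,-.008])
def way(a,sg,psi,sf,liph=.10):
    "waypoints pour -> grasp"
    C=R.from_euler("z",psi); d=C.apply([0,-sf,0]) # pour direction, level
    lip=np.r_[TB-.015*d[:2]-.0*d[:2],liph]; W=[]
    hi=pour_pos(D(psi),D(sf*60),lip) ; up=hi+[0,0,.04]
    for ph in np.arange(115,59,-11): W.append((pour_pos(D(psi),D(sf*ph),lip),D(psi),D(sf*ph)))
    for t in np.linspace(0,1,6)[1:]: W.append(((1-t)*hi+t*up,D(psi),D(sf*60*(1-t))))
    top=REF+[0,0,.10]
    for t in np.linspace(0,1,12)[1:]: W.append(((1-t)*up+t*top,(1-t)*D(psi)+t*D(3.1),0))
    for t in np.linspace(0,1,6)[1:]: W.append(((1-t)*top+t*REF,D(3.1),0))
    return [cup_tool(*w,D(a),sg) for w in W]
def job(k):
    a,sg,psi,sf,seed=k; rng=np.random.default_rng(seed);W=way(a,D(0)+sg,psi,sf);Q=[]
    q=None
    for _ in range(6):
        q=kin.ik(*W[0],rng.uniform(kin.LO,kin.HI))
        if q is not None: break
    if q is None: return k,0,None
    Q=[q]
    for i,w in enumerate(W[1:],1):
        n=kin.ik(*w,q)
        if n is None or np.abs(n-q).max()>.6: return k,i,None
        Q.append(n);q=n
    return k,len(W),np.array(Q)
if __name__=="__main__":
    K=[(a,sg,np.degrees(np.radians(psi)),sf,s) for a in (20,35,45,55) for sg in (1,-1) for psi,sf in ((90,-1),(75,-1),(110,-1),(-90,1),(-70,1),(-110,1),(90,1),(-90,-1)) for s in range(10)]
    with Pool() as p: r=p.map(job,K,chunksize=4)
    ok=[x for x in r if x[2] is not None]
    pickle.dump(ok,open("ok.pkl","wb"));print(len(ok))
    for k,n,Q in ok[:40]: print(k,np.abs(np.diff(Q,axis=0)).max().round(2),np.minimum(Q-kin.LO,kin.HI-Q).min().round(2),(kin.fk(kin.P,Q[0])[0]-.22*kin.fk(kin.P,Q[0])[1].apply([0,0,1])).round(3),np.abs(Q[-1]-robot.get_state()["joint_pos"]).max().round(2))
    from collections import Counter;print(Counter((x[0][:4],x[1]) for x in r if x[1]>14 and x[2] is None).most_common(25))
E
nproc; time python3 plan.py
```

```text
4
0
[]
real	1m1.089s
user	4m0.619s
sys	0m0.159s
```

```bash
cat >> kin.py <<'E'
def bfk(q):
    "batch fk: positions, rotations, jacobian (world)"
    N=len(q);A=np.tile(np.eye(3),(N,1,1));x=np.zeros((N,3));W=[];O=[]
    for i in range(7):
        w=P[6*i:6*i+3]/np.linalg.norm(P[6*i:6*i+3]);x=x+A@P[6*i+3:6*i+6];W.append(A@w);O.append(x)
        K=np.array([[0,-w[2],w[1]],[w[2],0,-w[0]],[-w[1],w[0],0]]);s=np.sin(q[:,i])[:,None,None];c=np.cos(q[:,i])[:,None,None]
        A=A@(np.eye(3)+s*K+(1-c)*(K@K))
    x=x+A@P[42:45];A=A@R.from_rotvec(P[45:48]).as_matrix()
    J=np.stack([np.concatenate([np.cross(w,x-o),w],1) for w,o in zip(W,O)],2)
    return x,A,J
def bik(p,quat,q,it=40,lam=.02):
    "batch damped IK from seeds q; returns those converged in range"
    Rt=R.from_quat(quat).as_matrix();q=np.clip(q,LO,HI)
    for _ in range(it):
        x,A,J=bfk(q);e=np.concatenate([p-x,R.from_matrix(Rt@A.transpose(0,2,1)).as_rotvec()],1)
        G=J@J.transpose(0,2,1)+lam**2*np.eye(6)*np.clip(np.linalg.norm(e,axis=1),1e-3,1)[:,None,None]
        dq=(J.transpose(0,2,1)@np.linalg.solve(G,e[:,:,None]))[:,:,0]
        q=np.clip(q+np.clip(dq,-.4,.4),LO,HI)
    x,A,_=bfk(q);e=np.concatenate([p-x,R.from_matrix(Rt@A.transpose(0,2,1)).as_rotvec()],1)
    return q[np.abs(e).max(1)<2e-4]
def layered(W,q0=None,n=250,step=.45,rng=np.random.default_rng(1)):
    "joint path through the waypoints; returns path or how far it got"
    L=[];C=[];B=[]
    for i,w in enumerate(W):
        if i==0 and q0 is not None: q=np.array([q0])
        else:
            s=rng.uniform(LO,HI,(n if i==0 else n//4,7))
            if L: k=L[-1][rng.integers(len(L[-1]),size=n)];s=np.r_[s,L[-1],k+rng.normal(0,.12,k.shape)]
            q=bik(*w,s)
        if not len(q): return None,i
        if L:
            d=np.abs(q[:,None]-L[-1][None]).max(2);t=C[-1][None]+d**2+ (d>step)*1e6;b=t.argmin(1);c=t.min(1);k=c<1e5
            if not k.any(): return None,i
            q,c,b=q[k],c[k],b[k]; o=np.argsort(c)
            if len(o)>500: o=rng.choice(o,500,replace=False)
            q,c,b=q[o],c[o],b[o]
        else: c=np.zeros(len(q));b=np.zeros(len(q),int)
        L.append(q);C.append(c);B.append(b)
    k=C[-1].argmin();path=[]
    for i in range(len(L)-1,-1,-1): path.append(L[i][k]);k=B[i][k]
    return np.array(path[::-1]),len(L)
E
cat > plan2.py <<'E'
from plan import *
def job(k): a,sg,psi,sf=k; Q,n=kin.layered(way(a,sg,psi,sf)); return k,n,Q
if __name__=="__main__":
    K=[(a,sg,psi,sf) for a in (20,35,45,55) for sg in (1,-1) for psi,sf in ((90,-1),(70,-1),(110,-1),(-90,1),(-70,1),(-110,1),(90,1),(-90,-1))]
    with Pool() as p: r=p.map(job,K,chunksize=1)
    pickle.dump(r,open("ok.pkl","wb"))
    for k,n,Q in r: print(k,n,"" if Q is None else (np.abs(np.diff(Q,axis=0)).max().round(2),np.minimum(Q-kin.LO,kin.HI-Q).min().round(2),(kin.fk(kin.P,Q[0])[0]-.22*kin.fk(kin.P,Q[0])[1].apply([0,0,1])).round(3)))
E
export OPENBLAS_NUM_THREADS=1; time timeout 550 python3 plan2.py
```

```text
(20, 1, 90, -1) 8 
(20, 1, 70, -1) 1 
(20, 1, 110, -1) 7 
(20, 1, -90, 1) 2 
(20, 1, -70, 1) 0 
(20, 1, -110, 1) 5 
(20, 1, 90, 1) 0 
(20, 1, -90, -1) 0 
(20, -1, 90, -1) 7 
(20, -1, 70, -1) 1 
(20, -1, 110, -1) 2 
(20, -1, -90, 1) 2 
(20, -1, -70, 1) 0 
(20, -1, -110, 1) 17 
(20, -1, 90, 1) 0 
(20, -1, -90, -1) 0 
(35, 1, 90, -1) 8 
(35, 1, 70, -1) 1 
(35, 1, 110, -1) 23 
(35, 1, -90, 1) 5 
(35, 1, -70, 1) 1 
(35, 1, -110, 1) 21 
(35, 1, 90, 1) 0 
(35, 1, -90, -1) 0 
(35, -1, 90, -1) 3 
(35, -1, 70, -1) 1 
(35, -1, 110, -1) 27 (np.float64(0.3), np.float64(0.0), array([ 0.515, -0.241,  0.07 ]))
(35, -1, -90, 1) 20 
(35, -1, -70, 1) 1 
(35, -1, -110, 1) 20 
(35, -1, 90, 1) 0 
(35, -1, -90, -1) 0 
(45, 1, 90, -1) 20 
(45, 1, 70, -1) 8 
(45, 1, 110, -1) 20 
(45, 1, -90, 1) 2 
(45, 1, -70, 1) 7 
(45, 1, -110, 1) 27 (np.float64(0.29), np.float64(0.03), array([0.546, 0.245, 0.081]))
(45, 1, 90, 1) 0 
(45, 1, -90, -1) 0 
(45, -1, 90, -1) 20 
(45, -1, 70, -1) 6 
(45, -1, 110, -1) 20 
(45, -1, -90, 1) 27 (np.float64(0.4), np.float64(0.0), array([0.472, 0.218, 0.081]))
(45, -1, -70, 1) 27 (np.float64(0.35), np.float64(0.0), array([0.399, 0.171, 0.081]))
(45, -1, -110, 1) 27 (np.float64(0.45), np.float64(0.0), array([0.546, 0.245, 0.081]))
(45, -1, 90, 1) 0 
(45, -1, -90, -1) 0 
(55, 1, 90, -1) 19 
(55, 1, 70, -1) 8 
(55, 1, 110, -1) 20 
(55, 1, -90, 1) 18 
(55, 1, -70, 1) 5 
(55, 1, -110, 1) 18 
(55, 1, 90, 1) 0 
(55, 1, -90, -1) 0 
(55, -1, 90, -1) 19 
(55, -1, 70, -1) 5 
(55, -1, 110, -1) 20 
(55, -1, -90, 1) 18 
(55, -1, -70, 1) 17 
(55, -1, -110, 1) 18 
(55, -1, 90, 1) 0 
(55, -1, -90, -1) 0 
real	0m15.313s
user	0m56.585s
sys	0m1.338s
```

```bash
cat > plan3.py <<'E'
from plan import *
q0=robot.get_state()["joint_pos"]
def pts(q):
    "elbow and wrist points from neighbouring axes"
    A=np.eye(3);x=np.zeros(3);ax=[];P=kin.P
    for i in range(7):
        w=P[6*i:6*i+3]/np.linalg.norm(P[6*i:6*i+3]);x=x+A@P[6*i+3:6*i+6];ax.append((x,A@w));A=A@R.from_rotvec(w*q[i]).as_matrix()
    out=[]
    for (a,u),(b,v) in ((ax[2],ax[3]),(ax[4],ax[5]),(ax[5],ax[6])):
        M=np.c_[u,-v,np.cross(u,v)];s=np.linalg.solve(M,b-a);out.append(b+s[1]*v)
    return np.array(out)
def job(k):
    psi,lip,q=k;W=way(45,-1,psi,1,lip)[::-1]
    if q is None: Q,n=kin.layered(W,n=400,step=.4)
    else: Q,n=kin.layered(W,q0=q,n=400,step=.4)
    return k,n,Q
if __name__=="__main__":
    K=[(psi,l,q) for psi in (-80,-90,-95,-100,-105,-110) for l in (.10,.11) for q in (q0,None)]
    with Pool() as p: r=p.map(job,K,chunksize=1)
    pickle.dump(r,open("ok3.pkl","wb"))
    for k,n,Q in r:
        print(k[:2],k[2] is None,n,"" if Q is None else (np.abs(np.diff(Q,axis=0)).max().round(2),Q[0].round(2),Q[-1].round(2)))
        if Q is not None: print(pts(Q[-1]).round(2).tolist(),min(pts(q)[1:,2].min() for q in Q).round(3))
E
python3 plan3.py
```

```text
(-80, 0.1) False 27 (np.float64(0.39), array([ 1.24,  0.9 , -0.86,  2.26,  2.96,  0.4 ,  2.62]), array([-0.77,  1.31, -0.03,  2.23,  1.56,  1.93, -0.74]))
[[0.41, 0.38, 0.39], [0.3, 0.27, 0.04], [0.3, 0.27, 0.04]] 0.04
(-80, 0.1) True 27 (np.float64(0.38), array([ 1.02,  0.78, -0.49,  2.27,  3.61,  0.47,  1.9 ]), array([-0.77,  1.31, -0.03,  2.23,  1.56,  1.93, -0.74]))
[[0.41, 0.38, 0.39], [0.3, 0.27, 0.04], [0.3, 0.27, 0.04]] 0.04
(-80, 0.11) False 27 (np.float64(0.38), array([ 1.24,  0.9 , -0.86,  2.26,  2.96,  0.4 ,  2.62]), array([-0.77,  1.29, -0.03,  2.25,  1.56,  1.93, -0.73]))
[[0.4, 0.38, 0.4], [0.3, 0.27, 0.05], [0.3, 0.27, 0.05]] 0.05
(-80, 0.11) True 27 (np.float64(0.37), array([ 1.02,  0.78, -0.49,  2.27,  3.61,  0.47,  1.9 ]), array([-0.77,  1.29, -0.03,  2.25,  1.56,  1.93, -0.73]))
[[0.4, 0.38, 0.4], [0.3, 0.27, 0.05], [0.3, 0.27, 0.05]] 0.05
(-90, 0.1) False 27 (np.float64(0.39), array([ 1.24,  0.9 , -0.86,  2.26,  2.96,  0.4 ,  2.62]), array([-1.42,  1.83,  1.21,  2.03,  0.9 ,  0.51, -0.04]))
[[0.09, 0.55, 0.1], [0.39, 0.31, 0.04], [0.39, 0.31, 0.04]] 0.04
(-90, 0.
[... 297 characters left out ...]
,  2.62]), array([-1.42,  1.83,  1.24,  2.04,  0.89,  0.48, -0.02]))
[[0.09, 0.55, 0.09], [0.39, 0.31, 0.05], [0.39, 0.31, 0.05]] 0.05
(-90, 0.11) True 27 (np.float64(0.39), array([ 1.03,  0.78, -0.5 ,  2.27,  3.59,  0.46,  1.92]), array([-1.42,  1.84,  1.25,  2.04,  0.88,  0.48, -0.01]))
[[0.09, 0.55, 0.09], [0.39, 0.31, 0.05], [0.39, 0.31, 0.05]] 0.05
(-95, 0.1) False 5 
(-95, 0.1) True 11 
(-95, 0.11) False 10 
(-95, 0.11) True 11 
(-100, 0.1) False 10 
(-100, 0.1) True 10 
(-100, 0.11) False 5 
(-100, 0.11) True 10 
(-105, 0.1) False 10 
(-105, 0.1) True 10 
(-105, 0.11) False 10 
(-105, 0.11) True 10 
(-110, 0.1) False 10 
(-110, 0.1) True 10 
(-110, 0.11) False 10 
(-110, 0.11) True 10
```

The tool is long: the wrist sits about 0.34 m behind the TCP, so a sideways roll would put it too low. Tilting the cup about the closing axis instead keeps the wrist high. I'll lift, tilt to about 40° (tool near vertical), yaw about 180° and pour towards -x.

```bash
cat > plan4.py <<'E'
from h import *; import kin,pickle
from multiprocessing import Pool
from plan3 import pts
D=np.radians; REF=np.array([.6497,-.2823,.003]);TB=np.array([.604,-.008]);G=np.array([-.073,0,.034])
def tcp(gp,psi,th,a=45,sg=-1):
    "TCP for handle grasp point gp, cup yaw psi, pitch th (deg)"
    C=R.from_euler("z",D(psi))*R.from_euler("y",D(th))
    z=np.array([np.sin(D(a)),0,-np.cos(D(a))]);y=np.array([0,sg,0.])
    return gp-C.apply(.006*z),(C*R.from_matrix(np.c_[np.cross(y,z),y,z])).as_quat()
def lip2g(lip,psi,th):
    C=R.from_euler("z",D(psi))*R.from_euler("y",D(th)); return np.array(lip)+C.apply(G-np.array([.044,0,.054]))
def way(psi,ps0=3.1,ref=REF,lipz=.095,th1=40,thp=118,back=.03):
    g0=ref+R.from_euler("z",D(ps0)).apply(G); W=[]
    add=lambda g,p,t:W.append((np.array(g),p,t))
    for t in np.linspace(0,1,4): add(g0+[0,0,.06*t],ps0,0)
    g1=g0+[-.02,.03,.06];
    gm=np.array([.52,-.19,.25])
    for t in np.linspace(0,1,7)[1:]: add((1-t)*(g0+[0,0,.06])+t*gm,ps0,th1*t)
    h=np.r_[np.cos(D(psi)),np.sin(D(psi))];lip=np.r_[TB-back*h,lipz]
    gp=lip2g(lip,psi,70)+[0,0,.03]
    for t in np.linspace(0,1,16)[1:]: add((1-t)*gm+t*gp,ps0+t*(psi-ps0),th1)
    for t in np.linspace(0,1,4)[1:]: add((1-t)*gp+t*lip2g(lip,psi,70),psi,th1+t*(70-th1))
    for t in np.linspace(70,thp,7)[1:]: add(lip2g(lip,psi,t),psi,t)
    return W
def job(psi):
    W=way(psi);Q,n=kin.layered([tcp(*w) for w in W],q0=robot.get_state()["joint_pos"],n=400,step=.45);return psi,n,Q
if __name__=="__main__":
    with Pool(4) as p: r=p.map(job,(178.4,-181.6,165,-165,150,-150,135,-135),chunksize=1)
    pickle.dump(r,open("ok4.pkl","wb"))
    for k,n,Q in r:
        print(k,n)
        if Q is not None: print(np.abs(np.diff(Q,axis=0)).max().round(2),Q[0].round(2),Q[-1].round(2),pts(Q[-1]).round(2).tolist(),min(pts(q)[:,2].min() for q in Q).round(3))
E
python3 plan4.py
```

```text
178.4 4
-181.6 4
165 4
-165 4
150 4
-150 4
135 4
-135 4
```

```bash
cat > p5.py <<'E'
from plan4 import *
def job(k):
    psi,a,sg=k;W=way(psi);Q,n=kin.layered([tcp(*w,a,sg) for w in W],n=500,step=.45);return k,n,Q
if __name__=="__main__":
    with Pool(4) as p: r=p.map(job,[(psi,a,sg) for a in (30,45,55) for sg in (1,-1) for psi in (178.4,-181.6,150,-150)],chunksize=1)
    pickle.dump(r,open("ok5.pkl","wb"))
    for k,n,Q in r:
        print(k,n)
        if Q is not None: print(np.abs(np.diff(Q,axis=0)).max().round(2),Q[0].round(2),Q[-1].round(2),pts(Q[-1]).round(2).tolist(),min(pts(q)[:,2].min() for q in Q).round(3))
E
python3 p5.py
```

```text
(178.4, 30, 1) 19
(-181.6, 30, 1) 27
(150, 30, 1) 21
(-150, 30, 1) 29
(178.4, 30, -1) 30
(-181.6, 30, -1) 20
(150, 30, -1) 32
(-150, 30, -1) 22
(178.4, 45, 1) 18
(-181.6, 45, 1) 29
(150, 45, 1) 20
(-150, 45, 1) 30
(178.4, 45, -1) 32
(-181.6, 45, -1) 19
(150, 45, -1) 33
(-150, 45, -1) 21
(178.4, 55, 1) 18
(-181.6, 55, 1) 30
(150, 55, 1) 19
(-150, 55, 1) 31
(178.4, 55, -1) 6
(-181.6, 55, -1) 6
(150, 55, -1) 6
(-150, 55, -1) 6
```

```bash
cat > p6.py <<'E'
from plan4 import *
def job(k):
    psi,a,sg,thp,gz=k;W=[tcp(*w,a,sg) for w in way(psi,thp=thp,lipz=gz)]
    p,q=W[0];z=R.from_quat(q).apply([0,0,1]);W=[(p-d*z,q) for d in (.12,.08,.04)]+W
    Q,n=kin.layered(W,n=600,step=.45);return k,n,Q
if __name__=="__main__":
    K=[(psi*s,a,-s,thp,gz) for a in (42,46,50) for s in (1,-1) for psi in (178.4,165,150,135) for thp in (114,118) for gz in (.085,.11)]
    with Pool(4) as p: r=p.map(job,K,chunksize=1)
    pickle.dump(r,open("ok6.pkl","wb"))
    for k,n,Q in r:
        if Q is not None: print(k,np.abs(np.diff(Q,axis=0)).max().round(2),Q[0].round(2),Q[-1].round(2),pts(Q[-1]).round(2).tolist(),min(pts(q)[:,2].min() for q in Q).round(3))
    print([r_[:2] for r_ in r if r_[2] is None])
E
python3 p6.py
```

```text
(135, 42, -1, 114, 0.085) 0.34 [ 1.62  0.89 -1.4   2.31  1.85  0.44 -2.6 ] [-0.03  0.89 -0.96  2.28  1.68  1.93 -1.29] [[0.45, 0.01, 0.61], [0.36, 0.23, 0.31], [0.36, 0.23, 0.31]] 0.305
(135, 42, -1, 114, 0.11) 0.34 [ 1.62  0.89 -1.4   2.31  1.85  0.44 -2.6 ] [-0.01  0.84 -1.01  2.27  1.67  1.93 -1.24] [[0.43, -0.0, 0.63], [0.36, 0.23, 0.34], [0.36, 0.23, 0.34]] 0.305
(135, 42, -1, 118, 0.085) 0.34 [ 1.62  0.89 -1.4   2.31  1.85  0.44 -2.6 ] [-0.14  0.9  -0.83  2.3   1.67  1.93 -1.39] [[0.45, 0.06, 0.6], [0.35, 0.24, 0.29], [0.35, 0.24, 0.29]] 0.285
(135, 42, -1, 118, 0.11) 0.34 [ 1.62  0.89 -1.4   2.31  1.85  0.44 -2.6 ] [-0.11  0.85 -0.87  2.29  1.66  1.93 -1.33] [[0.43, 0.04, 0.63], [0.35, 0.24, 0.31], [0.35, 0.24, 0.31]] 0.305
(150, 46, -1, 114, 0.085) 0.37 [ 1.65  0.95 -1.4   2.37  2.1   0.45 -2.78] [ 0.17  0.9  -1.19  2.47  1.88  1.93 -1.16] [[0.45, -0.08, 0.6], [0.31, 0.16, 0.34], [0.31, 0.16, 0.34]] 0.288
(150, 46, -1, 114, 0.11) 0.37 [ 1.65  0.95 -1.4   2.37  2.1   0.45 -2.78] [ 0.21  0.85 -1.26  2.45  1.85  1.9  -1.09] [[0.43, -0.1, 0.62], [0.31, 0.16, 0.36], [0.31, 0.16, 0
[... 2883 characters left out ...]
18, 0.085), 9), ((150, 50, -1, 118, 0.11), 9), ((135, 50, -1, 114, 0.085), 9), ((135, 50, -1, 114, 0.11), 9), ((135, 50, -1, 118, 0.085), 9), ((135, 50, -1, 118, 0.11), 9), ((-178.4, 50, 1, 114, 0.085), 33), ((-178.4, 50, 1, 114, 0.11), 33), ((-178.4, 50, 1, 118, 0.085), 33), ((-178.4, 50, 1, 118, 0.11), 33), ((-165, 50, 1, 114, 0.085), 33), ((-165, 50, 1, 114, 0.11), 34), ((-165, 50, 1, 118, 0.085), 33), ((-165, 50, 1, 118, 0.11), 33), ((-150, 50, 1, 114, 0.085), 34), ((-150, 50, 1, 114, 0.11), 34), ((-150, 50, 1, 118, 0.085), 34), ((-150, 50, 1, 118, 0.11), 34), ((-135, 50, 1, 114, 0.085), 36), ((-135, 50, 1, 114, 0.11), 36), ((-135, 50, 1, 118, 0.085), 35), ((-135, 50, 1, 118, 0.11), 36)]
```

A feasible path exists with pitch 46°, cup yaw 150°, tilt up to 114° and the wrist never below 0.288 m. It starts from another arm configuration, so I release, back off and regrasp.

```bash
cat > r1.py <<'E'
from plan4 import *
K=(150,46,-1,114,.085)
Q=[r[2] for r in pickle.load(open("ok6.pkl","rb")) if r[0]==K][0]
W=[tcp(*w,46,-1) for w in way(150,thp=114,lipz=.085)]
p,q=W[0];z=R.from_quat(q).apply([0,0,1]);W=[(p-d*z,q) for d in (.12,.08,.04)]+W
path=[]
for i in range(len(W)-1):
    path.append(Q[i])
    (p0,a0),(p1,a1)=W[i],W[i+1]; r0=R.from_quat(a0);dr=(r0.inv()*R.from_quat(a1)).as_rotvec()
    m=kin.bik((p0+p1)/2,(r0*R.from_rotvec(dr/2)).as_quat(),np.array([(Q[i]+Q[i+1])/2]))
    path.append(m[0] if len(m) else (Q[i]+Q[i+1])/2)
    if not len(m): print("mid",i)
path.append(Q[-1]);path=np.array(path);np.save("path.npy",path);print(len(path),np.abs(np.diff(path,axis=0)).max(1).round(2))
E
python3 r1.py; python3 - <<'E'
from h import *; import kin
path=np.load("path.npy")
robot.set_gripper(1.0); st=robot.get_state();z=R.from_quat(st["tcp_rot"]).apply([0,0,1])
robot.line_to(list(st["position"]-.12*z))
st=robot.get_state()
b=reach([.48,-.12,.30],np.radians(np.arange(-180,180,15)))
for A,B in ((st["joint_pos"],b[2]),(b[2],path[0])):
    q=A+np.linspace(0,1,30)[:,None]*(B-A);x,Rm,_=kin.bfk(q);tip=x+Rm@[0,0,.03];print("min tip z",tip[:,2].min().round(3),"xy near",tip[tip[:,2].argmin()].round(3))
np.save("mid.npy",b[2])
E
```

```text
73 [0.05 0.04 0.04 0.04 0.04 0.04 0.03 0.03 0.03 0.03 0.03 0.03 0.16 0.18
 0.19 0.18 0.16 0.14 0.11 0.09 0.08 0.08 0.08 0.07 0.07 0.07 0.07 0.07
 0.07 0.07 0.07 0.07 0.07 0.07 0.07 0.08 0.08 0.08 0.07 0.07 0.07 0.07
 0.07 0.07 0.07 0.07 0.07 0.07 0.07 0.07 0.07 0.07 0.07 0.07 0.1  0.1
 0.09 0.09 0.09 0.1  0.1  0.1  0.1  0.1  0.1  0.09 0.1  0.09 0.09 0.09
 0.1  0.1 ]
min tip z 0.105 xy near [ 0.509 -0.29   0.105]
min tip z 0.101 xy near [ 0.519 -0.324  0.101]
```

```bash
python3 - <<'E'
from h import *
path=np.load("path.npy")
robot.move_joints(list(np.load("mid.npy")))
d=np.load("s_jug.npz")
robot.move_joints(list(path[0]))
for i in (2,4,6): robot.move_joints(list(path[i]))
st=robot.get_state();print(st["contact_force"].round(1),st["clock"])
robot.set_gripper(0.0,100); st=robot.get_state();print(st["grip_width"],st["finger_force"])
for i in (8,10,12): robot.move_joints(list(path[i]))
robot.pause(.2);st=robot.get_state();print(st["grip_width"],st["finger_force"],st["contact_force"].round(2),st["clock"])
t=robot.snapshot("top");t2=robot.snapshot("scene")
cv2.imwrite("pics/s2.png",np.hstack([cv2.resize(t["frame"][100:260,320:480],(400,400)),cv2.resize(t2["frame"][220:370,270:420],(400,400))])[:,:,::-1])
E
```

```text
[-0.4  1.  -0.2] 22.0333
0.09857332744038663 98.28437428407597
0.09683630230527508 98.28621621417369 [-0.2  -0.01 -2.5 ] 23.6917
```

View pics/s2.png

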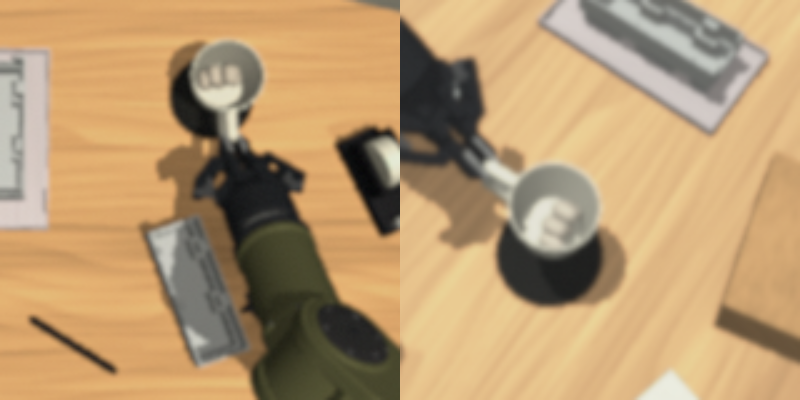

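The cup is lifted level with the canisters inside and the mat visible below it: in the scene crop its left edge is at 497, right at 602 and bottom at 305. Now the carry and pour.

```bash
python3 - <<'E'
from h import *
path=np.load("path.npy")
t2=robot.snapshot("scene");print("mat est",pix(t2,270+550/2.667,220+257/2.667,.003).round(3))
for i in [13,14,15,16,17,18,19,20,22,24,27,30,33,36,39,42,45,48,51,54]: robot.move_joints(list(path[i]))
st=robot.get_state();print(st["grip_width"],st["contact_force"].round(2),st["clock"])
t=robot.snapshot("top");t2=robot.snapshot("scene")
cv2.imwrite("pics/s3.png",np.hstack([cv2.resize(t["frame"][80:240,240:400],(400,400)),cv2.resize(t2["frame"][150:300,260:410],(400,400))])[:,:,::-1])
E
```

```text
mat est [ 0.979 -0.054  0.003]
0.09614266767312549 [-0.29  0.12 -2.12] 29.8417
```

View pics/s3.png

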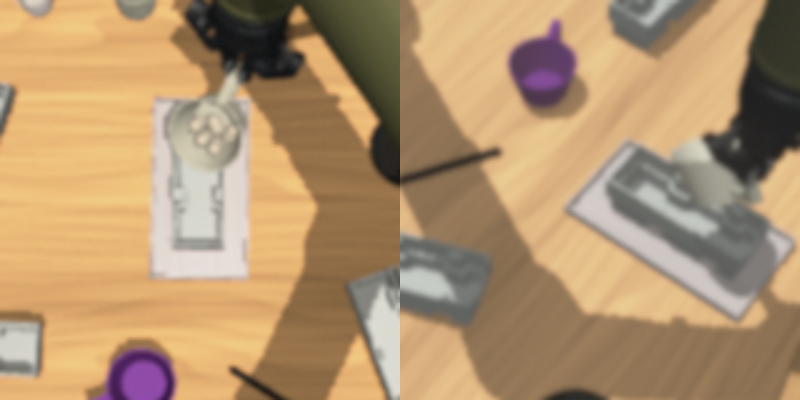

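The cup is tilted about 40° over the far half of the tote with all canisters still inside. Now pour slowly, finishing with a small shake.

```bash
python3 - <<'E'
from h import *
path=np.load("path.npy")
t2=robot.snapshot("scene");print("mat est",pix(t2,270+150/2.667,220+257/2.667,.003).round(3))
f=lambda:round(float(robot.get_state()["contact_force"][2]),2)
for i in range(55,73): robot.move_joints(list(path[i])); robot.pause(.1); print(i,f(),end=" ")
robot.pause(.6);print(f())
for k in range(3): robot.move_joints(list(path[70]));robot.move_joints(list(path[72]))
robot.pause(.4)
st=robot.get_state();print(f(),st["grip_width"],st["clock"])
t=robot.snapshot("top");t2=robot.snapshot("scene")
cv2.imwrite("pics/s4.png",np.hstack([cv2.resize(t["frame"][80:240,240:400],(400,400)),cv2.resize(t2["frame"][150:300,260:410],(400,400))])[:,:,::-1])
E
```

```text
mat est [ 0.655 -0.291  0.003]
55 -2.14 56 -1.91 57 -2.22 58 -2.05 59 -1.32 60 -2.03 61 -2.38 62 -2.45 63 -1.27 64 -2.54 65 -2.09 66 -2.05 67 -2.01 68 -0.97 69 -1.12 70 -1.52 71 -1.56 72 -1.42 -1.55
-2.27 0.09377292603670562 39.1417
```

View pics/s4.png

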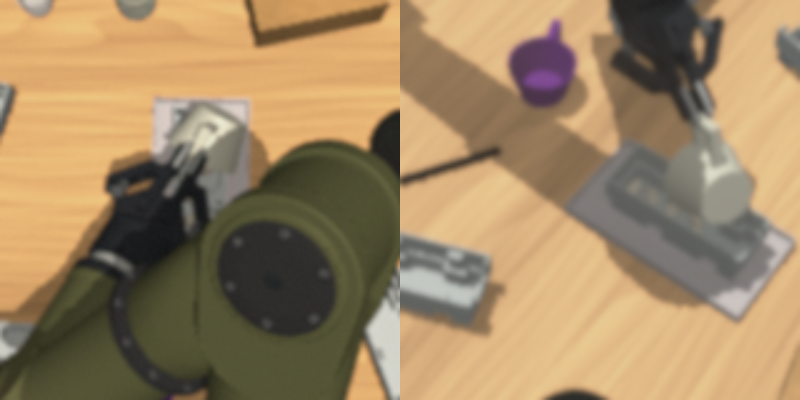

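```bash
python3 - <<'E'
from h import *
path=np.load("path.npy")
for i in [69,66,63,60,57,54,50,46,42,38,34,30,26,23,20,18,17,16,15,14,13,12]: robot.move_joints(list(path[i]))
robot.pause(.2);st=robot.get_state();print(st["grip_width"],st["contact_force"].round(2),st["clock"])
t=robot.snapshot("top");t2=robot.snapshot("scene")
cv2.imwrite("pics/s5.png",np.vstack([np.hstack([cv2.resize(t["frame"][80:220,280:420],(400,400)),cv2.resize(t2["frame"][220:370,270:420],(400,400))])])[:,:,::-1])
E
```

```text
0.09249079028833418 [-0.67  0.47 -1.31] 47.0583
```

View pics/s5.png

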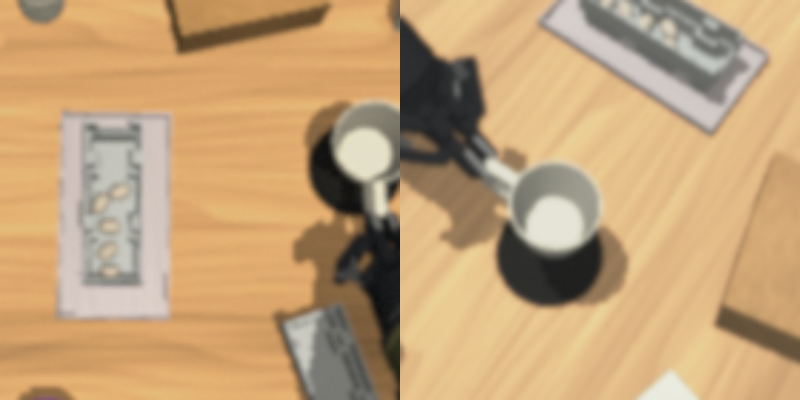

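Five canisters lie in the base tote, the cup is empty and above the mat. I set it down, then survey the totes again.

```bash
python3 - <<'E'
from h import *
path=np.load("path.npy")
for i in (10,9,8,7,6): robot.move_joints(list(path[i]))
st=robot.get_state();print(st["contact_force"].round(2))
try: print(robot.line_to(list(st["position"]-[0,0,.003]),max_speed=.02,guard=3))
except robot.PlanningError as e: print(e)
robot.pause(.2); robot.set_gripper(1.0); robot.pause(.2)
for i in (4,2,0): robot.move_joints(list(path[i]))
robot.move_joints(list(np.load("mid.npy")))
o,s,M=look(.65,-.28,.057);print(cupfit(o,.65,-.28));T=[o]
o,s,M=look(.604,-.008,.063);T.append(o);np.savez("s_base2.npz",o=o,M=M,f=s["frame"])
print(robot.get_state()["clock"])
cv2.imwrite("pics/m2.png",np.hstack(T)[:,:,::-1])
for al in (0,90,180,-90): 
  for p in ((.604,-.008),(.65,.287),(.396,.281),(.397,-.251)):
    print(al,p,robot.ik([*p,.05],list(qdown(np.radians(al)))) is not None,end=";")
E
```

```text
[0.84 0.34 0.37]
True
(0.6676, -0.2543, 44.7, -6.5)
56.9
0 (0.604, -0.008) True;0 (0.65, 0.287) True;0 (0.396, 0.281) True;0 (0.397, -0.251) True;90 (0.604, -0.008) True;90 (0.65, 0.287) True;90 (0.396, 0.281) True;90 (0.397, -0.251) True;180 (0.604, -0.008) True;180 (0.65, 0.287) True;180 (0.396, 0.281) True;180 (0.397, -0.251) True;-90 (0.604, -0.008) True;-90 (0.65, 0.287) True;-90 (0.396, 0.281) True;-90 (0.397, -0.251) True;
```

View pics/m2.png

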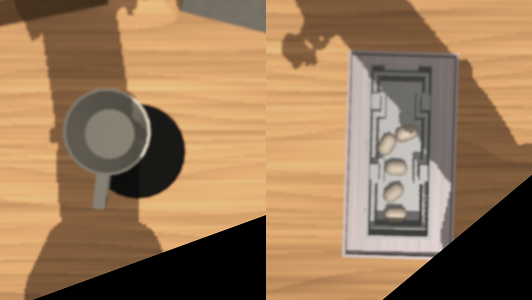

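The base tote is at about (0.6038, -0.0085) with five canisters. Its edges are at columns 372/367 (left) and 432/428 (right) of the picture. The cup has since been knocked to about (0.668, -0.254), off-centre on the mat, so I'll put it back last. First I square the jaws on the base tote to learn its exact line, then stack b.

```bash
cat > st.py <<'E'
from h import *
D=np.radians;H=.043;BASE=np.array([.6038,-.0085]);BY=-1.6
def goto(x,y,z,yaw,line=True,**k):
    return robot.line_to([x,y,z],list(qdown(D(yaw))),**k)
def best(p1,y1,p2,y2):
    "heading flip (0/180) good for both ends: least j7 use"
    r=[]
    for f in (0,180):
        a=robot.ik([*p1,.1],list(qdown(D(y1+f))));b=robot.ik([*p2,.2],list(qdown(D(y2+f))))
        if a is not None and b is not None: r.append((np.abs(np.array(a)-b).max()+.3*np.abs(np.array(a)-robot.get_state()["joint_pos"]).max(),f))
    return min(r)[1]
def pick(x,y,yaw,u=0.,f=60):
    robot.set_gripper(1.0,f); robot.move_ptp([x,y,u+.16],list(qdown(D(yaw))))
    g=robot.line_to([x,y,u+H],max_speed=.12,guard=10); robot.set_gripper(0.0,f); s=robot.get_state();print("pick",g,s["grip_width"],s["finger_force"])
def place(k,f,dx=0,dy=0,cl=.03):
    "lower the held tote on layer k; returns height error of its underside"
    x,y=BASE+[dx,dy];q=list(qdown(D(BY+f)));zt=.005+.05*k+H
    robot.line_to([x,y,zt+cl],q,max_speed=.1);robot.pause(.2)
    g=robot.line_to([x,y,zt-.003],max_speed=.03,guard=6);s=robot.get_state()
    e=s["position"][2]-zt;print("place",g,"height err mm",round(e*1000,1),"grip",s["grip_width"],s["contact_force"].round(1));return e
E
python3 - <<'E'
from st import *
f=best(BASE,BY,(.6512,.2869),161.2-180)
# centre the base tote between the jaws
x,y=BASE;robot.set_gripper(1.0,25);robot.move_ptp([x,y,.16],list(qdown(D(BY+f))));robot.line_to([x,y,.005+H],max_speed=.12,guard=10)
robot.set_gripper(0.0,25);s=robot.get_state();print("base grip",s["grip_width"],s["contact_force"].round(1));robot.set_gripper(1.0);robot.line_to([x,y,.2])
f=best((.6512,.2869),161.2,BASE,BY+180);f0=f
pick(.6512,.2869,161.2+f0)
robot.line_to([.6512,.2869,.22],max_speed=.1);s=robot.get_state();print("lift",s["grip_width"],s["contact_force"].round(1))
robot.move_ptp([*BASE,.22],list(qdown(D(BY+180+f0))));print(robot.get_state()["grip_width"])
e=place(1,180+f0)
print(robot.get_state()["clock"])
E
```

```text
base grip 0.7667321999222206 [-1.4 -1.9  5.9]
pick False 0.7550961306032684 67.20097661018372
lift 0.7553155887394979 [-0.1  0.2 -2.5]
0.7532294122969877
place True height err mm 1.2 grip 0.7550016586971606 [-0.5 -0.1  4.6]
68.775
```

```bash
python3 - <<'E'
from st import *
s=robot.get_state();p=s["position"]
g=robot.line_to(list(p-[0,0,.003]),max_speed=.02,guard=8);print(g,(robot.get_state()["position"]-p).round(4))
robot.set_gripper(1.0);robot.pause(.2);robot.line_to([p[0],p[1],.25])
o,s,M=look(.604,-.008,.113)
t=robot.snapshot("scene");c=cv2.resize(t["frame"][160:280,300:420],(480,480))
cv2.imwrite("pics/m3.png",np.hstack([np.vstack([o,np.zeros((180,266,3),np.uint8)]),c])[:,:,::-1])
print(robot.get_state()["clock"])
E
```

```text
True [ 0.      0.0003 -0.    ]
71.5
```

View pics/m3.png

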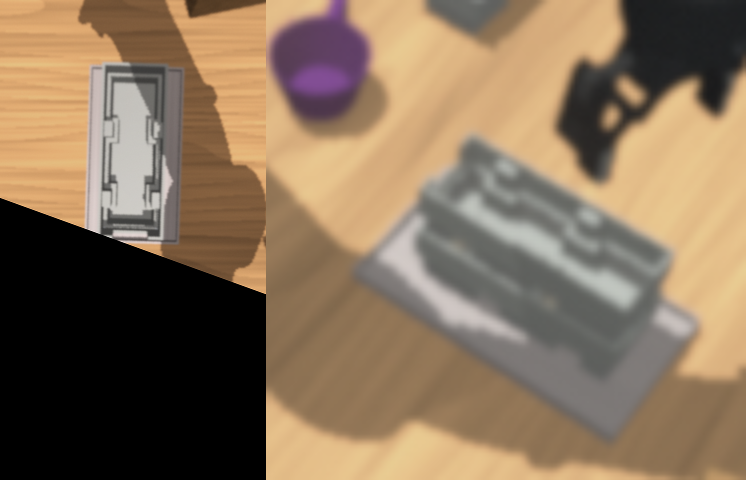

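b is seated level with its notch towards the robot. Next is d.

```bash
cat > nxt.py <<'E'
from st import *
import sys
def stack(x,y,yaw,k,flip):
    f=best((x,y),yaw,BASE,BY+flip)
    pick(x,y,yaw+f); robot.line_to([x,y,.27],max_speed=.12); s=robot.get_state();print("lift",s["grip_width"],s["contact_force"].round(1))
    zh=.005+.05*k+H+.04
    robot.move_ptp([*BASE,max(zh,.27)],list(qdown(D(BY+flip+f))));print(robot.get_state()["grip_width"])
    e=place(k,flip+f)
    if abs(e)<.004:
        p=robot.get_state()["position"];robot.set_gripper(1.0);robot.pause(.2);robot.line_to([p[0],p[1],zh+.08]);print("released")
    print(robot.get_state()["clock"])
stack(*map(float,sys.argv[1:4]),int(sys.argv[4]),float(sys.argv[5]))
E
python3 nxt.py .3967 -.2514 19.5 2 0
```

```text
pick False 0.7495150587935707 65.08189916610718
lift 0.7518057251391679 [ 1.1  0.1 -1.5]
0.754826317355732
place True height err mm 0.8 grip 0.7564624555062227 [-0.4 -0.3  6.3]
released
81.4917
```

```bash
python3 nxt.py .3963 .2815 86.1 3 180; python3 - <<'E'
from st import *
o,s,M=look(.66,-.27,.057);T=[o];print(cupfit(o,.66,-.27));np.savez("s_jug2.npz",o=o,M=M,f=s["frame"])
t=robot.snapshot("scene");c=cv2.resize(t["frame"][120:280,280:440],(500,500))
cv2.imwrite("pics/m4.png",np.hstack([np.vstack([o,np.zeros((200,266,3),np.uint8)]),c])[:,:,::-1])
print(robot.get_state()["clock"])
E
```

```text
pick False 0.7584630988484051 65.49965500831604
lift 0.7525995077908388 [-0.1  0.3 -1.7]
0.74956285009953
place True height err mm 0.8 grip 0.7540417926701201 [-1.   0.3  6.1]
released
92.0
(0.6675, -0.254, 44.6, -6.7)
93.6917
```

View pics/m4.png

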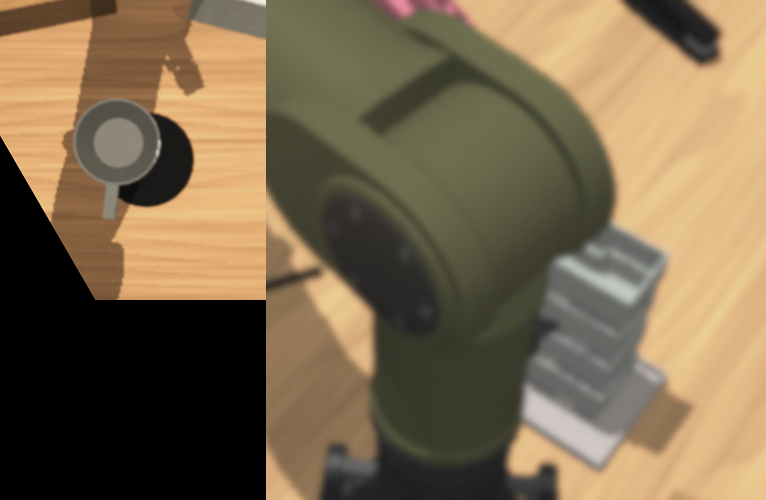

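The full column of four stands squarely on the tray. The cup straddles the mat's edge, so I'll compute the mat centre and put the cup back.

```bash
python3 - <<'E'
from h import *
d=np.load("s_jug2.npz");M=d["M"];c=-M[:3,:3].T@M[:3,3]
def dn(col,row,z=.003):
    p=np.array([.66+.15-row/1000,-.27+.133-col/1000,.057]);return c+(p-c)*(z-c[2])/(p[2]-c[2])
r=dn(193,160);b=dn(148,207);m=np.array([b[0]+.055,r[1]+.055]);print("mat",m.round(4))
x,y,yaw=.6675,-.254,np.radians(-6.7)
def cup(x,y,z): return [x-.073*np.cos(yaw),y-.073*np.sin(yaw),z+.043]
b=reach(cup(x,y,.1),[yaw,yaw+np.pi,yaw-np.pi]);q=list(qdown(b[1]))
robot.set_gripper(1.0,90);robot.move_ptp(cup(x,y,.12),q)
print(robot.line_to(cup(x,y,.001),max_speed=.1,guard=8));robot.set_gripper(0.,90);print(robot.get_state()["grip_width"])
robot.line_to(cup(x,y,.05),max_speed=.08);print(robot.get_state()["grip_width"])
robot.line_to(cup(*m,.05),max_speed=.08)
print(robot.line_to(cup(*m,.0),max_speed=.03,guard=3),robot.get_state()["position"][2]-.043)
robot.pause(.2);robot.set_gripper(1.0);robot.pause(.3);robot.line_to(cup(*m,.13),max_speed=.1)
o,s,M=look(.655,-.285,.057);print(cupfit(o,.655,-.285));T=[o]
o2,s,M=look(.604,-.008,.213,zt=.36)
j=reach([.40,-.25,.3],np.radians(np.arange(-180,180,15)));robot.move_joints(list(j[2]))
t=robot.snapshot("scene");c=cv2.resize(t["frame"][110:360,230:480],(600,600))[:,:]
cv2.imwrite("pics/m5.png",np.hstack([np.vstack([cv2.resize(o,(200,225)),cv2.resize(o2,(200,225)),np.zeros((150,200,3),np.uint8)]),c])[:,:,::-1]);print(robot.get_state()["clock"])
E
```

```text
mat [ 0.6491 -0.2845]
False
0.11057436079586098
0.1070538445311478
True 0.000827154529167512
(0.6496, -0.2836, 45.8, -7.4)
106.3667
```

View pics/m5.png

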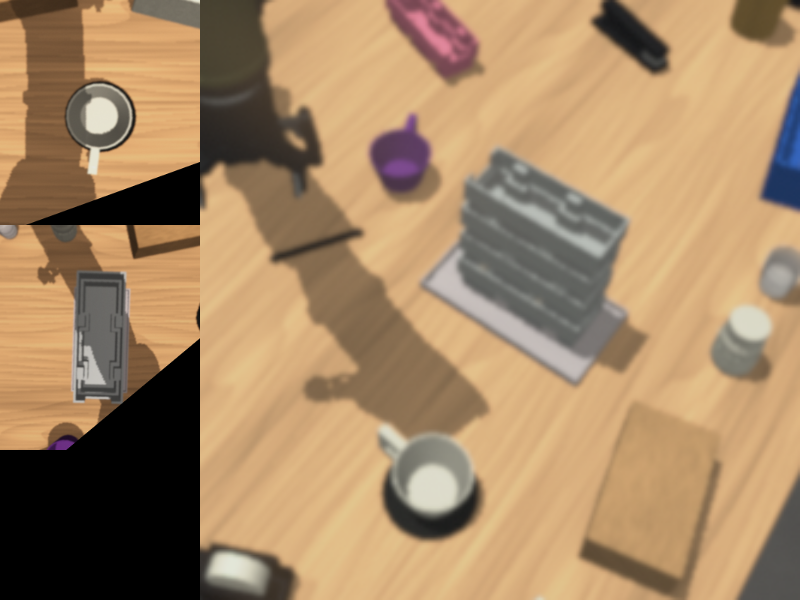

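The picture shows the empty cup centred and upright on its mat, and four totes stacked squarely on the tray. The gripper is clear of everything, so I hand in.

```bash
python3 -c "
from station import robot
print(robot.job_done())"
```

```text
the job is handed in; nothing more can be done
None
```

I handed the job in at about 106 s: all five canisters are in the base tote, the other three totes are stacked squarely on it with ends alternating, and the empty cup, which was knocked off-centre partway through, is back upright on its mat.

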